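Seat the drip plate on its locating pins

TASK

The drip plate lies crooked on the drip tray, propped up on the tray's two brass locating pins. Without gripping it or picking it up, push it with the fingertips back against the tray's green lip and nudge it sideways until both of its round holes drop over the pins and it lies flat on the deck. Leave the cups, jug, tamper and everything else standing around it where they are.

Things in the scene. Friction and masses are not known exactly. Their poses are not given: they have to be found in the camera images.
- tray: Fixed black drip tray, flat deck 220 (its x) by 360 mm (its y), top 30 mm above the work surface, no side walls. On its far (+x) edge a dark green lip, 12 mm thick, 20 mm above the deck, inner face at tray x = 96 mm, orange mark at y = 0. Two brass locating pins stand on the deck, at first hidden under the plate. Origin: centre of its underside, on the work surface; z up.
- plate: Loose silvery plate with painted dark slots, 130 (its x) by 200 (its y) by 12 mm, 0.3 to 0.65 kg. Two 16 mm through holes, ringed orange, near its -x edge; orange mark at the middle of its +x edge. Origin: centre of its underside. At first its +x edge lies on the deck 12 to 32 mm short of the lip and its -x edge is propped 11 mm up by the pins. Seated: flat, origin at tray (30, 0, 30) mm.
- pin_left (a point): Foot (at deck height) of the brass pin on the tray's +y side, at tray x = -15, y = 50 mm. Pin 12 mm thick, 8 mm high, chamfered tip. With the plate against the lip the holes are in line with the pins in x (1 mm gap at the lip when centred; the pins leave 2 mm play each way).
- pin_right (a point): Foot (at deck height) of the other brass pin, of the same size, at tray x = -15, y = -50 mm.
- hole_left (a point): Centre of the plate's +y hole on its underside, at plate x = -45, y = 50 mm. Seated, it coincides with pin_left. At the start the plate is 18 to 36 mm too far left or right and up to 5 degrees askew.
- hole_right (a point): Centre of the plate's -y hole on its underside, at plate x = -45, y = -50 mm. Seated, it coincides with pin_right.
- cups_a: Loose stack of white paper cups, upside down, 83 mm wide at the base, 121 mm high, left of the tray. Origin: centre of its underside. Leave alone.
- cups_b: Loose stack of white paper cups, upside down, 83 mm wide at the base, 103 mm high, right of the tray. Origin: centre of its underside. Leave alone.
- jug: Loose steel milk jug with a side handle, 84 mm wide, 100 mm high, right of the tray. Origin: centre of its underside. Leave alone.
- tamper: Loose dark steel coffee tamper, foot 58 mm wide, 80 mm high, in front of the tray on the left. Origin: centre of its underside. Leave alone.
- dosing_ring: Loose dark steel ring, 62 mm wide, 22 mm high, in front of the tray on the right. Origin: centre of its underside. Leave alone.
- basket: Loose steel filter basket, 62 mm wide, 28 mm high, left of the tray. Origin: centre of its underside. Leave alone.
Things that resemble listed ones, but are neither listed nor needed, are in the scene too. Of the things shaped like the plate, the aluminium one is meant.

How it is judged:
By the outcome, as a careful person would: the job done as asked, in the order asked, and still so for the second after the job is handed in, with the robot touching nothing.
It also fails if it takes over 48 s, if anything falls off the work surface, if the arm or the gripper's body presses on something with over 40 N, if the wrist force passes 120 N, or if a joint passes its speed limit or range.

ROBOT

A 6-joint arm with a two-finger parallel gripper is mounted at the origin on the work surface. World frame = base frame: x ahead of the robot, y to its left, z up, the work surface at z = 0. Lengths are in m, angles in rad, forces in N, time in s.
With the tool pointing down it reaches from about 0.35 to 0.975 m from the base axis. Payload 4.9 kg.
Tool frame: the origin (TCP) lies on the mounting face of the last link; the fingertips stand 173 mm ahead of it and the grasp point (between the pads) lies ctrl.pinch_z ahead of it (ctrl.pinch_z is the distance from the TCP to the grasp point, in m); z points along the fingers, y is the line along which they close (so a half turn about z gives the same grasp; the last joint's range is limited). The gripper opens to 85 mm and grips with 20 to 120 N. Pads are 22 mm wide; open, the fingers measure 114 mm over their backs; the gripper's body (76 mm by 85 mm) begins 54 mm behind the grasp point. The pads swing forward as they close: fully open they stand 13 mm farther back than shut.
Start: joints at [0.983, 0.053, 1.613, -0, 1.476, -0.119], TCP at [0.282, 0.558, 0.405] pointing down, gripper open.
Joint ranges: [-3.01, 3.01], [-1.01, 2.22], [0.06, 2.58], [-1.02, 4.17], [0.09, 2.62], [-3.14, 3.14]. Speed limits (rad/s): [2.57, 2.57, 3.14, 3.14, 3.14, 3.14].

INTERFACE

Orientations are given as a rotation vector (axis times angle).
In Python, from station import telemetry, eyes, ctrl gives the robot as it stands.
- The arm moves only by the tool apply_moves, never from a script. Its argument "plan" is a list of rows, each a list of 5 numbers: the finger opening in m, from 0 to 0.0854, then the shift along the tool's x, y, z in m, then the turn about the tool's z in rad. In form: [[jaw, x, y, z, roll], ...]. A call has 1 to 12 rows; each row is the pose to reach, as a shift and turn from the pose commanded when the call began, along the tool's axes at that moment; what a row does not reach only later rows make up. A row lasts 1/12 s, in which the tool goes at most 41.7 mm and 7.16 degrees, less where a joint would pass 70% of its speed; a pose out of reach is approached as far as the arm can. A call with a gripper value outside its range is refused whole. The fingers move at their own pace and stop on an object; "newtons" is the grip in N (left out, the last holds). Time passes only in rows, so rows that repeat a pose let the fingers close. It gives the time, the measured TCP pose, the force, the opening and the grip force at its end, in the units of the state.
- telemetry.get_obs(): the state, without advancing time (a new reading comes with each control period).
- eyes.get_image(name): name is "scene" or "top" or "wrist"; returns a dict with "img" (400x640x3 uint8, blue, green, red), "range_z" (400x640 float32, m along the optical axis (not along the pixel's ray), 0 where there is no reading), "K" (3x3 intrinsics, pixels), "pose" (4x4, takes a point from camera to world coordinates); the wrist camera has in their place "hand_eye" (4x4, takes a point from camera to tool coordinates, whose origin is the TCP and whose axes are the flange's). Camera axes: x right, y down, z forward; pixel columns grow to the right and rows downward; lengths in m; the calibration is good to about 2 mm. The wrist camera is an equidistant fisheye: a pixel r from the principal point sees the ray r / f radians off the axis. A picture is of the moment at which its call begins: read the wrist's pose just before it.
- ctrl.finish_job(): hands the job in; it is judged then, once.
Trained networks look in a picture, given as the dict that the camera call returned (one of the last four; its "shot" number tells which), for a name from the list of things; names that differ only in an ending like _2 or _b are one class to them, and where a whole thing is asked for, a point or a joint stands for the part that bears it (a point fixed in the world has none). Each returns a list of dicts, best first, with "confidence" (0 to 1); they miss things now and then, are a little off and sometimes report something else, mostly with a low value. They report only what shows in the picture. A call takes as long as a camera call. They do not tell look-alikes from the thing itself.
- eyes.search_frame(thing, picture): "box" ([left, top, right, bottom] in pixels, round what is visible of it).
- eyes.outline_of(thing, picture): "region" (400x640 bool, what is visible of it) and "box" ([left, top, right, bottom] in pixels, round what is visible of it).
- eyes.tip_of(thing, picture): "point" ([column, row] in pixels: a listed point, or the origin of a listed thing).
The state is a dict: "t": time; "q": joint angles; "dq": joint speeds; "effort": joint torques, N m; "tool_pos": TCP position; "tool_rot": TCP orientation; "contact_force": force on the tool from outside, world axes, zero at the start; "wrist_torque": the same for the moment, N m; "opening": finger opening in m; "grip_force": force on a finger pad.
Only numpy, scipy, OpenCV 4.12 (cv2) and the standard library are available. Lean on these libraries where they do the work, as an engineer would, in place of code of your own. Each camera call takes 0.05 s, during which the arm holds its last target. There are 200 camera calls.

## Working session

There is one attempt and no reset: what is moved stays moved. The work goes in short steps, Python scripts to look and compute and a tool call to move; the robot and the scene stay as the last step left them, time stands still between calls to the robot, and variables do not carry over. Pictures are saved under pics/ and viewed, at most 10 in all, crops included, and the job is handed in when it is done.

Besides the shell and the picture viewer there is one more tool, called after ">>>" by a JSON object that holds its "api" and its "payload", one argument or row to a line. apply_moves: Moves the arm, as the interface text tells. Its arguments: {"type":"object","properties":{"plan":{"type":"array","items":{"type":"array","items":{"type":"number"}}},"newtons":{"type":"number"}},"required":["plan"]}

```bash
mkdir -p pics; ls
cat > h.py <<'E'
import numpy as np, cv2
from scipy.spatial.transform import Rotation as R
from station import telemetry, eyes, ctrl
def shot(n,save=None):
    p=eyes.get_image(n)
    if save: cv2.imwrite('pics/'+save,p['img'])
    return p
def cloud(p):
    K=p['K'];z=p['range_z'];v,u=np.mgrid[:400,:640]
    c=np.stack([(u-K[0,2])/K[0,0]*z,(v-K[1,2])/K[1,1]*z,z],-1)
    return c@p['pose'][:3,:3].T+p['pose'][:3,3]
E
python3 - <<'E'
from h import *
o=telemetry.get_obs();print(o['t'],o['tool_pos'],o['tool_rot'],ctrl.pinch_z)
for n in('top','scene'):
    p=shot(n,n+'0.png');c=cloud(p)
    print(n,p['K'][0,0],p['pose'].round(3).tolist())
    for t in('plate','tray','hole_left','hole_right'):
        for d in eyes.tip_of(t,p)[:3]:
            u,v=np.round(d['point']).astype(int);print(t,d['confidence'],u,v,c[v,u].round(4) if 0<=v<400 and 0<=u<640 else '')
E
```

```text
pics
0.0 [0.28226157 0.5573429  0.40348016] [-7.29513781e-01 -3.05502345e+00  3.00363789e-03] 0.1547
top 456.80382952141474 [[-0.009, -0.98, 0.199, 0.246], [-1.0, 0.009, -0.0, 0.01], [-0.001, -0.199, -0.98, 1.124], [0.0, 0.0, 0.0, 1.0]]
plate 0.92 356 163 [ 0.5578 -0.0755  0.0478]
plate 0.81 227 280 [0.2795 0.238  0.0136]
plate 0.74 455 323 [ 0.175  -0.3013  0.0152]
tray 0.65 366 176 [ 0.5236 -0.0986  0.0523]
hole_left 0.95 253 293 [ 2.484e-01  1.770e-01 -2.000e-04]
hole_left 0.74 334 181 [ 0.5183 -0.0217  0.0262]
hole_left 0.62 429 335 [ 1.471e-01 -2.422e-01 -1.000e-04]
hole_right 0.89 440 295 [ 0.2397 -0.2727  0.0044]
hole_right 0.86 215 306 [ 0.2186  0.2678 -0.0009]
hole_right 0.7 376 182 [ 0.5132 -0.1247  0.0327]
scene 436.4403876060637 [[0.283, 0.705, -0.651, 1.137], [0.959, -0.21, 0.19, -0.178], [-0.003, -0.678, -0.735, 0.852], [0.0, 0.0, 0.0, 1.0]]
plate 0.81 368 155 [0.2737 0.2395 0.0105]
plate 0.56 286 251 [ 0.5616 -0.0744  0.0469]
hole_left 0.77 197 161 [ 0.1608 -0.2364  0.0128]
hole_left 0.6 302 229 [ 0.4971 -0.0194  0.0295]
hole_left 0.6 138 271 [ 0.5331 -0.3923  0.0621]
hole_right 0.74 370 141 [0.2076 0.2726 0.0019]
hole_right 0.73 261 240 [ 0.5169 -0.1223  0.0495]
hole_right 0.63 188 181 [ 0.2294 -0.2693  0.0076]
```

View pics/top0.png

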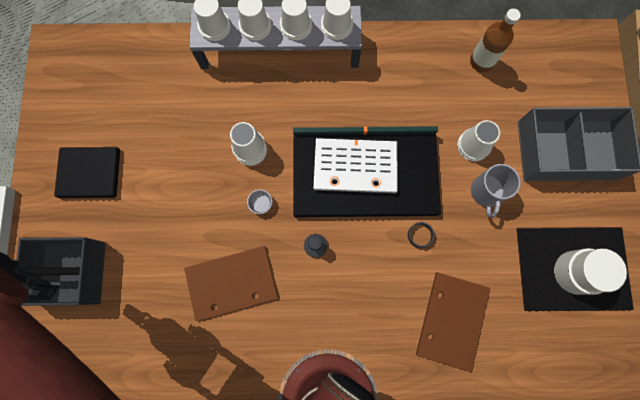

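View pics/scene0.png

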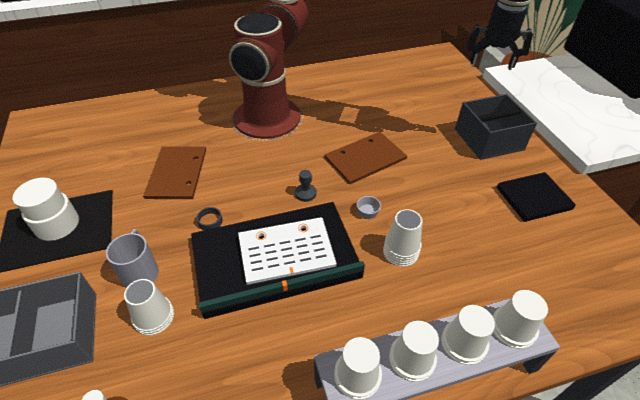

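The tray is near (366,172) in the top view. The aluminium plate lies left of centre at (356,163), with its holes at (334,181) and (376,182) and the lip's orange mark at (366,129). Next I'll measure it precisely.

```bash
cat >> h.py <<'E'
def onplane(p,uv,z):
    K=p['K'];uv=np.atleast_2d(uv).astype(float)
    d=np.c_[(uv[:,0]-K[0,2])/K[0,0],(uv[:,1]-K[1,2])/K[1,1],np.ones(len(uv))]@p['pose'][:3,:3].T
    o=p['pose'][:3,3];zz=np.broadcast_to(z,(len(uv),))
    return o+d*((zz-o[2])/d[:,2])[:,None]
def orange(p):
    b,g,r=[p['img'][...,i].astype(int) for i in range(3)]
    m=((r-b>90)&(g-b>15)&(r>150)&(g<0.75*r)).astype(np.uint8)
    n,l,s,c=cv2.connectedComponentsWithStats(m)
    return [(c[i],s[i,4]) for i in range(1,n)]
def rect(m): 
    cs,_=cv2.findContours(m.astype(np.uint8),cv2.RETR_EXTERNAL,cv2.CHAIN_APPROX_NONE)
    return max(cs,key=cv2.contourArea)[:,0]
E
python3 - <<'E'
from h import *
for n,bx in(('top',(285,120,445,222)),('scene',(185,195,370,315))):
    p=shot(n);c=cloud(p);x0,y0,x1,y1=bx
    for q,a in orange(p):
        if x0<q[0]<x1 and y0<q[1]<y1: print(n,'orange',q.round(1),a,[onplane(p,q,z)[0,:2].round(4).tolist() for z in(.05,.042,.053)])
    m=np.zeros((400,640),bool);m[y0:y1,x0:x1]=1
    g=p['img'].min(-1)
    w=m&(g>120)
    w=cv2.morphologyEx(w.astype(np.uint8),cv2.MORPH_OPEN,np.ones((3,3)))
    w=rect(w); 
    xyz=onplane(p,w,.047)
    r=cv2.minAreaRect(xyz[:,:2].astype(np.float32)*1000);print(n,'plate',r,cv2.boxPoints(r).round(1).tolist())
    wm=np.zeros((400,640),np.uint8);cv2.fillPoly(wm,[w],1);wm=cv2.erode(wm,np.ones((5,5)))>0
    P=c[wm];print('plate plane',np.linalg.lstsq(np.c_[P[:,:2]-P[:,:2].mean(0),np.ones(len(P))],P[:,2],rcond=None)[0].round(4))
    d=m&(p['img'].max(-1)<60)&(c[...,2]>.02)
    lip=d&(c[...,2]>.043)&(c[...,0]>.6); 
    if lip.sum()>20: print('lip',lip.sum(),np.polyfit(c[lip][:,1],c[lip][:,0],1).round(4),np.median(c[lip],0).round(4))
    b,gg,rr=[p['img'][...,i].astype(int) for i in range(3)]
    green=m&(gg-rr>12)&(gg>=b)
    vv,uu=np.nonzero(green);L=onplane(p,np.c_[uu,vv],.05);print('green',len(L),np.polyfit(L[:,1],L[:,0],1).round(4),L[:,1].min().round(4),L[:,1].max().round(4),L[:,0].mean())
    dk=rect(d|green|wm|(m&(g>120)));r=cv2.minAreaRect((onplane(p,dk,.03)[:,:2]*1000).astype(np.float32));print('tray',r)
    P=c[d&(c[...,2]<.04)];print('deck z',np.median(P[:,2]))
E
```

```text
top orange [356. 142.] 15 [[0.6108, -0.0766], [0.6135, -0.0773], [0.6098, -0.0764]]
top orange [336.2 177. ] 6 [[0.5223, -0.0264], [0.5244, -0.0267], [0.5216, -0.0263]]
top orange [331. 178.] 1 [[0.52, -0.0139], [0.522, -0.014], [0.5192, -0.0138]]
top orange [375.5 178. ] 4 [[0.5189, -0.1217], [0.521, -0.1227], [0.5182, -0.1214]]
top orange [339. 180.] 1 [[0.5148, -0.0332], [0.5168, -0.0335], [0.514, -0.033]]
top orange [371.2 181.5] 4 [[0.5103, -0.1111], [0.5123, -0.1121], [0.5096, -0.1108]]
top orange [379.5 183.5] 6 [[0.5051, -0.1309], [0.5071, -0.132], [0.5044, -0.1305]]
top orange [332.  183.9] 8 [[0.5053, -0.0161], [0.5072, -0.0163], [0.5046, -0.016]]
top orange [337.5 183. ] 4 [[0.5073, -0.0294], [0.5093, -0.0297], [0.5066, -0.0293]]
top orange [373.5 185.5] 4 [[0.5003, -0.1163], [0.5022, -0.1172], [0.4996, -0.1159]]
top orange [292. 212.] 1 [[0.4371, 0.0804], [0.4386, 0.0809], [0.4366, 0.0802]]
top plate ((554.1935424804688, -73.38685607910156), (200.72897338867188, 129.55795288085938), 87.1865005493164) [[484.6000061035156, -170.5], [614.0, -176.8000030517578], [623.79998779
[... 1310 characters left out ...]
269.9] 17 [[0.6156, -0.0766], [0.6104, -0.0755], [0.6176, -0.0769]]
scene orange [284.3 284.4] 40 [[0.6467, -0.0993], [0.6418, -0.0985], [0.6485, -0.0996]]
scene plate ((554.0, -72.44005584716797), (202.9890899658203, 144.5370635986328), 87.01871490478516) [[476.6000061035156, -170.0], [620.9000244140625, -177.60000610351562], [631.4000244140625, 25.200000762939453], [487.1000061035156, 32.70000076293945]]
plate plane [ 0.7209 -0.0807  0.0511]
lip 347 [-0.2717  0.6603] [ 0.6487 -0.1286  0.0474]
green 1532 [-5.000e-04  6.482e-01] -0.2781 0.0796 0.6482311622961282
tray ((545.7418212890625, -96.58799743652344), (366.608642578125, 225.1596221923828), 89.5623779296875)
deck z 0.029972177824434842
```

```bash
cat >> h.py <<'E'
def go(x,y,z,ang):
    """tool shift to put TCP at xyz with tool y axis at world angle ang (deg)"""
    o=telemetry.get_obs();M=R.from_rotvec(o['tool_rot']).as_matrix()
    s=M.T@(np.array([x,y,z])-o['tool_pos']);a=np.degrees(np.arctan2(M[1,1],M[0,1]))
    print('t',o['t'].__round__(2),'shift',s.round(4),'roll',np.radians((a-ang+180)%360-180).round(4),'now',a.round(2),o['tool_pos'].round(4),'F',np.round(o['contact_force'],1))
E
python3 -c "
from h import *
go(.455,-.073,.30,90)"
```

```text
t 0.6 shift [-0.4389 -0.4846  0.1047] roll -0.4688 now 63.14 [0.2824 0.5576 0.4047] F [ 1.2 -1.   0.7]
```

>>> {"api": "apply_moves", "payload": {
  "plan": [
    [0.085,-0.439,-0.485,0.105,-0.469],
    [0.085,-0.439,-0.485,0.105,-0.469],
    [0.085,-0.439,-0.485,0.105,-0.469],
    [0.085,-0.439,-0.485,0.105,-0.469],
    [0.085,-0.439,-0.485,0.105,-0.469],
    [0.085,-0.439,-0.485,0.105,-0.469],
    [0.085,-0.439,-0.485,0.105,-0.469],
    [0.085,-0.439,-0.485,0.105,-0.469],
    [0.085,-0.439,-0.485,0.105,-0.469],
    [0.085,-0.439,-0.485,0.105,-0.469],
    [0.085,-0.439,-0.485,0.105,-0.469],
    [0.085,-0.439,-0.485,0.105,-0.469]
  ]
}}

```text
t: 1.6
tool_pos: [0.4122, 0.0804, 0.3259]
tool_rot: [-0.001, 3.14, 0.0]
contact_force: [0.6, -1.4, 0.2]
opening: 0.0849
grip_force: 0.0
```

```bash
python3 -c "
from h import *
go(.455,-.073,.23,90)"
```

```text
t 1.6 shift [-0.0425 -0.1534  0.0959] roll 0.0003 now 90.02 [0.4122 0.0804 0.3259] F [ 0.6 -1.4  0.2]
```

>>> {"api": "apply_moves", "payload": {
  "plan": [
    [0.085,-0.042,-0.153,0.07,0],
    [0.085,-0.042,-0.153,0.07,0],
    [0.085,-0.042,-0.153,0.07,0],
    [0.085,-0.042,-0.153,0.07,0],
    [0.085,-0.042,-0.153,0.096,0],
    [0.085,-0.042,-0.153,0.096,0],
    [0.085,-0.042,-0.153,0.096,0]
  ]
}}

```text
t: 2.18
tool_pos: [0.4536, -0.0709, 0.2282]
tool_rot: [-0.002, -3.137, -0.003]
contact_force: [0.1, -0.4, 0.6]
opening: 0.0847
grip_force: 0.0
```

Run:
```python
from h import *
go(.455,-.073,.21,90)
p=shot('scene','s1.png');c=cloud(p)
cv2.imwrite('pics/s1c.png',cv2.resize(p['img'][120:300,160:400],(720,540)))
```

```text
t 2.18 shift [-0.0015 -0.0022  0.0182] roll -0.0013 now 89.92 [ 0.4536 -0.0709  0.2282] F [ 0.1 -0.4  0.6]
```

View pics/s1c.png

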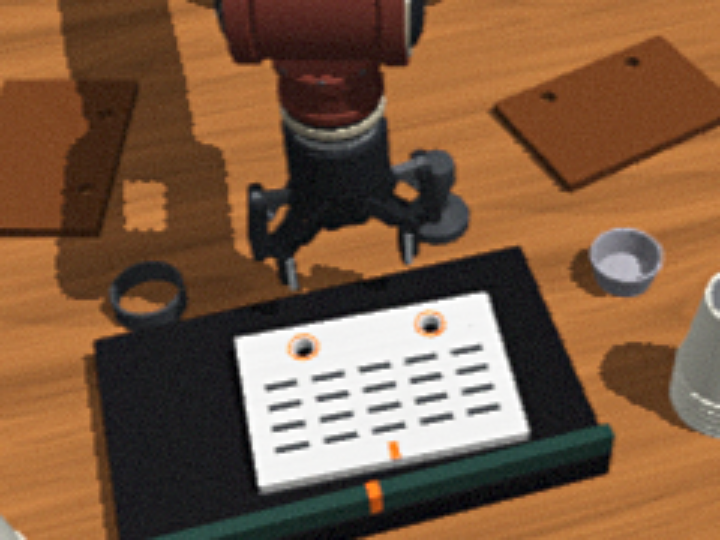

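>>> {"api": "apply_moves", "payload": {
  "plan": [
    [0.085,0,-0.002,0.01,0],
    [0.085,0,-0.002,0.018,0],
    [0.085,0,-0.002,0.02,0],
    [0.085,0,-0.002,0.022,0],
    [0.085,0,-0.002,0.024,0],
    [0.085,0,-0.002,0.024,0]
  ]
}}

```text
t: 2.73
tool_pos: [0.4543, -0.0724, 0.2055]
tool_rot: [0.001, -3.141, -0.0]
contact_force: [-0.1, -0.8, -0.3]
opening: 0.0846
grip_force: 0.0
```

>>> {"api": "apply_moves", "payload": {
  "plan": [
    [0.085,0,0,0.002,0],
    [0.085,0,0,0.004,0],
    [0.085,0,0,0.004,0]
  ]
}}

```text
t: 2.98
tool_pos: [0.4542, -0.0726, 0.2013]
tool_rot: [0.0, -3.141, -0.0]
contact_force: [-0.8, -0.1, 0.1]
opening: 0.0852
grip_force: 0.0
```

>>> {"api": "apply_moves", "payload": {
  "plan": [
    [0.085,0,0,0.002,0],
    [0.085,0,0,0.003,0],
    [0.085,0,0,0.003,0]
  ]
}}

```text
t: 3.23
tool_pos: [0.4542, -0.0727, 0.1983]
tool_rot: [0.0, -3.141, -0.0]
contact_force: [0.2, 0.2, -0.2]
opening: 0.085
grip_force: 0.0
```

>>> {"api": "apply_moves", "payload": {
  "plan": [
    [0.085,0,0,0.002,0],
    [0.085,0,0,0.003,0],
    [0.085,-0.008,0,0.003,0],
    [0.085,-0.014,0,0.003,0],
    [0.085,-0.018,0,0.003,0],
    [0.085,-0.022,0,0.003,0],
    [0.085,-0.026,0,0.003,0],
    [0.085,-0.03,0,0.003,0],
    [0.085,-0.034,0,0.003,0],
    [0.085,-0.034,0,0.003,0]
  ]
}}

```text
t: 4.07
tool_pos: [0.4889, -0.0726, 0.1955]
tool_rot: [-0.001, 3.141, 0.0]
contact_force: [-0.4, -0.5, -0.0]
opening: 0.0852
grip_force: 0.1
```

```bash
cat >> h.py <<'E'
def plate(n='top',z=.047):
    x0,y0,x1,y1=(285,120,445,222) if n=='top' else (185,195,370,315)
    p=shot(n);m=np.zeros((400,640),bool);m[y0:y1,x0:x1]=1
    for q,a in orange(p):
        if x0<q[0]<x1 and y0<q[1]<y1 and a>9: print(n,'orange',q.round(1),a,[onplane(p,q,h)[0,:2].round(4).tolist() for h in(.05,.042)])
    w=cv2.morphologyEx((m&(p['img'].min(-1)>120)).astype(np.uint8),cv2.MORPH_OPEN,np.ones((3,3)))
    w=rect(w);r=cv2.minAreaRect((onplane(p,w,z)[:,:2]*1000).astype(np.float32));print(n,'plate',np.round(r[0],1),np.round(r[1],1),round(r[2],2))
    return p
E
python3 - <<'E'
from h import *
go(.49,-.073,.195,90)
p=plate();plate('scene')
E
```

```text
t 4.07 shift [-0.0011 -0.0004  0.0005] roll 0.0004 now 90.03 [ 0.4889 -0.0726  0.1955] F [-0.4 -0.5 -0. ]
top orange [288.8 204.9] 123380 [[0.4546, 0.0882], [0.4562, 0.0887]]
top plate [565.8  -2.6] [ 64.5 129.8] 89.7
scene orange [334.4 240.3] 105982 [[0.5663, 0.039], [0.5606, 0.0412]]
scene orange [213.5 199.1] 208 [[0.358, -0.2098], [0.3502, -0.2101]]
scene orange [299.  204.5] 28 [[0.4365, -0.0099], [0.4295, -0.0082]]
scene orange [255.5 214.2] 12 [[0.437, -0.1191], [0.43, -0.1185]]
scene orange [264.2 242.5] 10 [[0.5264, -0.1168], [0.5204, -0.1162]]
scene orange [295.2 273.5] 16 [[0.6271, -0.0702], [0.622, -0.0691]]
scene orange [284.4 284.5] 38 [[0.647, -0.0991], [0.6421, -0.0984]]
scene plate [564.3 -68.8] [140.5 203.3] 0.04
```

>>> {"api": "apply_moves", "payload": {
  "plan": [
    [0.085,-0.003,0,0,0],
    [0.085,-0.005,0,0,0],
    [0.085,-0.006,0,0,0],
    [0.085,-0.007,0,0,0],
    [0.085,-0.007,0,0,0]
  ]
}}

```text
t: 4.58
tool_pos: [0.4953, -0.0726, 0.1954]
tool_rot: [0.0, -3.141, -0.0]
contact_force: [-1.6, 0.1, -1.4]
opening: 0.085
grip_force: 0.8
```

>>> {"api": "apply_moves", "payload": {
  "plan": [
    [0.085,-0.001,0,0,0],
    [0.085,-0.002,0,0,0],
    [0.085,-0.002,0,0,0]
  ]
}}

```text
t: 4.83
tool_pos: [0.497, -0.0726, 0.1952]
tool_rot: [0.001, -3.139, -0.0]
contact_force: [-4.8, 0.4, 0.1]
opening: 0.0847
grip_force: 2.4
```

>>> {"api": "apply_moves", "payload": {
  "plan": [
    [0.085,-0.001,0,0,0],
    [0.085,-0.002,0,0,0],
    [0.085,-0.002,0,0,0]
  ]
}}

```text
t: 5.08
tool_pos: [0.4979, -0.0726, 0.195]
tool_rot: [0.001, -3.134, -0.001]
contact_force: [-12.6, -0.9, 5.4]
opening: 0.0852
grip_force: 6.2
```

>>> {"api": "apply_moves", "payload": {
  "plan": [
    [0.085,-0.001,0,0,0],
    [0.085,-0.002,0,0,0],
    [0.085,-0.002,0,0,0]
  ]
}}

```text
t: 5.33
tool_pos: [0.4989, -0.0726, 0.1949]
tool_rot: [0.001, -3.129, -0.001]
contact_force: [-21.2, -0.5, 13.1]
opening: 0.0847
grip_force: 10.3
```

Run:
```python
from h import *
go(.49,-.073,.195,90)
p=plate('scene')
cv2.imwrite('pics/s2c.png',cv2.resize(p['img'][120:300,160:400],(720,540)))
```

```text
t 5.33 shift [ 0.0089 -0.0004  0.    ] roll 0.0009 now 90.05 [ 0.4989 -0.0726  0.1949] F [-21.2  -0.5  13.1]
scene orange [334.6 240.6] 105661 [[0.5672, 0.0392], [0.5615, 0.0413]]
scene orange [214.3 201.1] 180 [[0.3653, -0.2088], [0.3576, -0.2092]]
scene orange [299.  206.7] 15 [[0.4434, -0.0118], [0.4365, -0.0101]]
scene orange [304.8 235.9] 11 [[0.5347, -0.0226], [0.5286, -0.021]]
scene orange [264.9 245.5] 16 [[0.5352, -0.1171], [0.5292, -0.1165]]
scene orange [295.9 275.6] 11 [[0.6328, -0.0701], [0.6278, -0.069]]
scene orange [284.3 284.7] 37 [[0.6475, -0.0994], [0.6426, -0.0986]]
scene plate [569.4 -69. ] [132.9 202.7] 0.02
```

View pics/s2c.png

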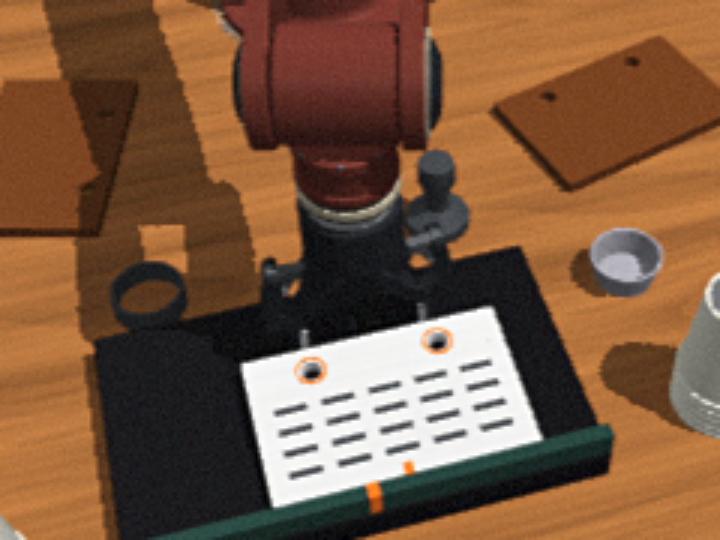

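>>> {"api": "apply_moves", "payload": {
  "plan": [
    [0.085,0.006,0,0,0],
    [0.085,0.02,0,0,0],
    [0.085,0.02,0,-0.03,0],
    [0.085,0.02,0,-0.06,0],
    [0.085,0.0,0.03,-0.06,0.12],
    [0.085,-0.03,0.07,-0.06,0.24],
    [0.085,-0.05,0.1,-0.06,0.36],
    [0.085,-0.066,0.133,-0.06,0.48],
    [0.085,-0.066,0.133,-0.06,0.6],
    [0.085,-0.066,0.133,-0.06,0.72],
    [0.085,-0.066,0.133,-0.06,0.84],
    [0.085,-0.066,0.133,-0.06,0.96]
  ]
}}

```text
t: 6.38
tool_pos: [0.5683, 0.061, 0.2566]
tool_rot: [1.456, 2.78, 0.003]
contact_force: [0.6, 0.0, 0.8]
opening: 0.085
grip_force: 0.0
```

Run:
```python
from h import *
go(.563,.060,.25,0);print(telemetry.get_obs()['q'])
p=plate('top');c=cloud(p);plate('scene')
for t in('cups_a','tamper'):
  for d in eyes.outline_of(t,p)[:2]:
    P=c[d['region']];print(t,d['confidence'],P.min(0),P.max(0))
```

```text
t 6.38 shift [ 0.0022 -0.0049  0.0066] roll 0.6059 now 34.71 [0.5683 0.061  0.2566] F [0.6 0.  0.8]
[-2.33465616e-02  6.38135203e-02  1.86035114e+00  5.62472175e-04
  1.21350095e+00 -6.29407353e-01]
top orange [353. 135.] 15 [[0.629, -0.0697], [0.6319, -0.0703]]
top plate [571.4 -83.8] [177.6 127.6] 89.45
scene orange [331.6 248.7] 99155 [[0.587, 0.0256], [0.5815, 0.0276]]
scene orange [250.8 205.8] 351 [[0.4066, -0.1248], [0.3993, -0.1243]]
scene orange [208.2 218.6] 125 [[0.4183, -0.2306], [0.4111, -0.2311]]
scene orange [264.9 245.4] 15 [[0.5349, -0.1171], [0.5289, -0.1164]]
scene orange [295.9 275.6] 11 [[0.6328, -0.0701], [0.6278, -0.069]]
scene orange [284.3 284.7] 37 [[0.6475, -0.0994], [0.6426, -0.0986]]
scene plate [569.5 -69.2] [202.6 133.3] 89.84
cups_a 0.94 [ 0.24593081 -0.45156085 -0.00348685] [0.68411684 0.00978463 1.12444138]
cups_a 0.81 [0.24593081 0.00978463 0.01768707] [0.63823247 0.23111852 1.12444138]
tamper 0.58 [ 3.37074401e-01 -3.25770692e-04  8.29857830e-03] [0.38568068 0.01932422 0.08149092]
```

>>> {"api": "apply_moves", "payload": {
  "plan": [
    [0.085,0.002,-0.005,0.0,0.12],
    [0.085,0.002,-0.005,0.0,0.24],
    [0.085,0.002,-0.005,0,0.36],
    [0.085,0.002,-0.005,0,0.48],
    [0.085,0.002,-0.005,0.0,0.6],
    [0.085,0.002,-0.005,0.01,0.606],
    [0.085,0.002,-0.005,0.01,0.606]
  ]
}}

```text
t: 7.17
tool_pos: [0.5615, 0.059, 0.2439]
tool_rot: [-2.211, -2.23, 0.002]
contact_force: [-0.7, -0.6, -0.7]
opening: 0.0853
grip_force: 0.0
```

Run:
```python
from h import *
go(.563,.060,.195,0)
p=shot('top');cv2.imwrite('pics/t3c.png',cv2.resize(p['img'][90:240,210:460],(800,480)))
```

```text
t 7.17 shift [0.001  0.0016 0.0489] roll 0.0089 now 0.51 [0.5615 0.059  0.2439] F [-0.7 -0.6 -0.7]
```

View pics/t3c.png

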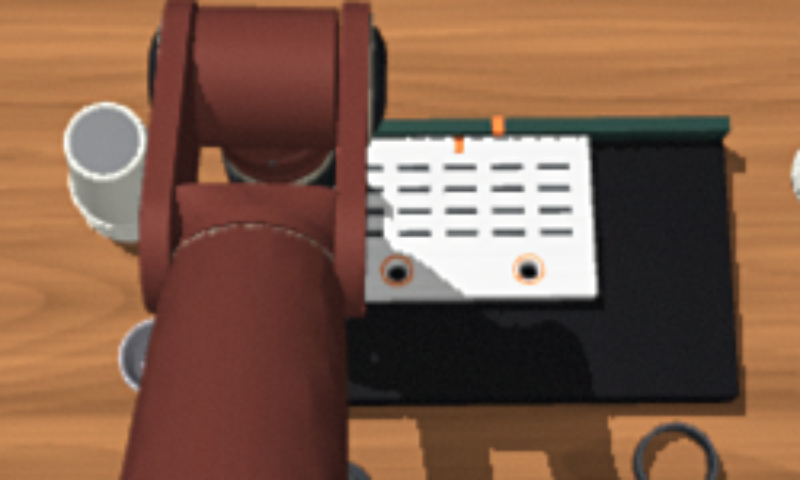

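The plate is hard against the lip and about 29 mm too far left. There is clear space beside its left edge, so I'll descend there.

>>> {"api": "apply_moves", "payload": {
  "plan": [
    [0.085,0.001,0.001,0.02,0.009],
    [0.085,0.001,0.001,0.035,0.009],
    [0.085,0.001,0.001,0.045,0.009],
    [0.085,0.001,0.001,0.049,0.009],
    [0.085,0.001,0.001,0.049,0.009]
  ]
}}

```text
t: 7.63
tool_pos: [0.5625, 0.0601, 0.1953]
tool_rot: [-2.223, -2.217, 0.003]
contact_force: [-0.0, 0.0, 0.3]
opening: 0.0849
grip_force: 0.0
```

>>> {"api": "apply_moves", "payload": {
  "plan": [
    [0.085,-0.006,0,0,0],
    [0.085,-0.012,0,0,0],
    [0.085,-0.016,0,0,0],
    [0.085,-0.02,0,0,0],
    [0.085,-0.024,0,0,0],
    [0.085,-0.028,0,0,0],
    [0.085,-0.028,0,0,0]
  ]
}}

```text
t: 8.22
tool_pos: [0.5633, 0.0315, 0.1973]
tool_rot: [2.225, 2.216, 0.001]
contact_force: [0.6, 0.9, 0.1]
opening: 0.085
grip_force: 0.3
```

Run:
```python
from h import *
go(.563,.012,.195,0)
p=plate('scene')
```

```text
t 8.22 shift [-0.0195 -0.0002  0.0023] roll -0.0043 now -0.25 [0.5633 0.0315 0.1973] F [0.6 0.9 0.1]
scene orange [332.3 244.8] 101982 [[0.5771, 0.0304], [0.5715, 0.0325]]
scene orange [251.3 210.2] 285 [[0.4212, -0.1263], [0.4141, -0.1258]]
scene orange [208.3 218.7] 124 [[0.4184, -0.2305], [0.4112, -0.231]]
scene orange [223.3 222.5] 23 [[0.4406, -0.1976], [0.4337, -0.1978]]
scene orange [259.3 245.7] 15 [[0.5323, -0.1293], [0.5262, -0.1288]]
scene orange [291.2 276.6] 13 [[0.6323, -0.0805], [0.6272, -0.0795]]
scene orange [284.4 284.8] 36 [[0.6476, -0.0993], [0.6427, -0.0985]]
scene plate [569.1 -79.3] [202.4 133.9] 89.82
```

>>> {"api": "apply_moves", "payload": {
  "plan": [
    [0.085,-0.004,0,0.001,0],
    [0.085,-0.007,0,0.001,0],
    [0.085,-0.01,0,0.001,0],
    [0.085,-0.013,0,0.001,0],
    [0.085,-0.015,0,0.001,0],
    [0.085,-0.015,0,0.001,0]
  ]
}}

```text
t: 8.77
tool_pos: [0.5628, 0.0165, 0.1954]
tool_rot: [2.226, 2.216, -0.001]
contact_force: [-1.0, 0.1, -0.2]
opening: 0.0848
grip_force: 0.4
```

Run:
```python
from h import *
go(.563,.012,.195,0)
p=plate('scene');p=plate('top')
```

```text
t 8.77 shift [-0.0045  0.0002  0.0004] roll -0.0042 now -0.24 [0.5628 0.0165 0.1954] F [-1.   0.1 -0.2]
scene orange [332.7 244.1] 102549 [[0.5755, 0.0319], [0.5699, 0.034]]
scene orange [246.8 211.3] 268 [[0.4217, -0.1375], [0.4146, -0.1371]]
scene orange [208.3 218.7] 124 [[0.4184, -0.2305], [0.4112, -0.231]]
scene orange [284.4 282.9] 48 [[0.6432, -0.0981], [0.6383, -0.0973]]
scene plate [569.2 -94.5] [201.7 133.7] 89.82
top orange [290.9 205.7] 118698 [[0.4525, 0.0832], [0.4541, 0.0837]]
top orange [363.2 134.9] 12 [[0.629, -0.095], [0.6318, -0.0958]]
top plate [ 571.  -121.7] [151.5 127.6] 89.45
```

>>> {"api": "apply_moves", "payload": {
  "plan": [
    [0.085,-0.001,0,0,0],
    [0.085,-0.002,0,0,0],
    [0.085,-0.003,0,0,0],
    [0.085,-0.003,0,0,0]
  ]
}}

```text
t: 9.2
tool_pos: [0.5627, 0.014, 0.1953]
tool_rot: [-2.226, -2.217, 0.001]
contact_force: [0.1, 1.2, 0.1]
opening: 0.0851
grip_force: 0.4
```

```bash
cat >> h.py <<'E'
def tilt():
    p=shot('scene');c=cloud(p)
    m=np.zeros((400,640),bool);m[220:280,225:340]=1
    m&=(p['img'].min(-1)>110)&(c[...,2]>.03)&(c[...,2]<.07)
    P=c[m];f=cv2.findHomography
    a=np.linalg.lstsq(np.c_[P[:,0]-.57,P[:,1]+.1,np.ones(len(P))],P[:,2],rcond=None)[0]
    for lo,hi in((.5,.54),(.54,.57),(.57,.6),(.6,.64)):
        s=P[(P[:,0]>lo)&(P[:,0]<hi)];print(lo,len(s),np.median(s[:,2]).round(4))
    return p
E
python3 - <<'E'
from h import *
go(.563,.012,.195,0)
p=plate('scene');tilt()
E
```

```text
t 9.2 shift [-0.002   0.0003  0.0003] roll -0.0041 now -0.24 [0.5627 0.014  0.1953] F [0.1 1.2 0.1]
scene orange [332.8 244. ] 102639 [[0.5753, 0.0323], [0.5697, 0.0344]]
scene orange [245.9 211.5] 267 [[0.4216, -0.1397], [0.4145, -0.1393]]
scene orange [208.3 218.7] 124 [[0.4184, -0.2305], [0.4112, -0.231]]
scene orange [284.1 283.1] 49 [[0.6435, -0.0989], [0.6386, -0.0981]]
scene plate [572.9 -98.2] [126.4 200.9] 0.05
0.5 930 0.0419
0.54 857 0.042
0.57 845 0.0421
0.6 757 0.0421
```

The plate has dropped and lies flat, its top at 42 mm everywhere. I'll retreat and check it.

>>> {"api": "apply_moves", "payload": {
  "plan": [
    [0.085,0.005,0,0,0],
    [0.085,0.02,0,0,0],
    [0.085,0.025,0,-0.02,0],
    [0.085,0.025,0,-0.06,0],
    [0.085,0.025,0,-0.1,0],
    [0.085,0.025,0,-0.14,0],
    [0.085,0.025,0,-0.17,0],
    [0.085,0.025,0.0,-0.17,0],
    [0.085,0.025,-0.03,-0.17,0],
    [0.085,0.025,-0.07,-0.17,0],
    [0.085,0.025,-0.1,-0.17,0],
    [0.085,0.025,-0.1,-0.17,0]
  ]
}}

```text
t: 10.3
tool_pos: [0.4589, 0.0401, 0.3635]
tool_rot: [-2.223, -2.215, 0.005]
contact_force: [0.5, -0.1, -0.8]
opening: 0.085
grip_force: 0.0
```

Run:
```python
from h import *
plate('scene',.042);p=tilt()
cv2.imwrite('pics/s4.png',p['img'])
```

```text
scene orange [330.8 240.2] 107975 [[0.5637, 0.0313], [0.558, 0.0333]]
scene orange [234.8 214.2] 524 [[0.4227, -0.167], [0.4155, -0.1669]]
scene orange [208.2 218.7] 124 [[0.4184, -0.2305], [0.4112, -0.231]]
scene orange [293.5 240.2] 11 [[0.5392, -0.0508], [0.5332, -0.0495]]
scene orange [284.1 283.2] 48 [[0.6437, -0.099], [0.6388, -0.0982]]
scene plate [569.1 -97.4] [128.8 202. ] 0.57
0.5 988 0.0419
0.54 901 0.0421
0.57 883 0.042
0.6 759 0.0422
```

View pics/s4.png

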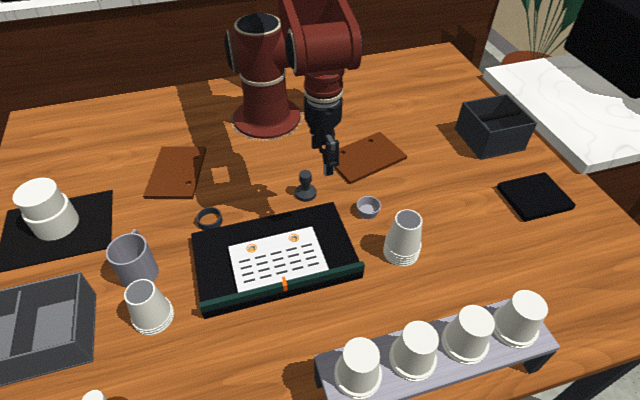

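The plate is seated flat at (278,258), with brass showing in both holes at (252,248) and (293,239). The bystanders stand where they were, and the robot is clear.

```bash
python3 -c "
from h import *
print(ctrl.finish_job())"
```

```text
the job is handed in; nothing more can be done
None
```

I pushed the drip plate back against the lip and nudged it sideways until it dropped over both pins. It lies flat on the deck, nothing else was moved, and the job was handed in after about 10 s of robot time.

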